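# Let the polished stones out of the feeder and ease its lid shut

### The arm

A 6-joint arm with a two-finger parallel gripper is mounted at the origin on the work surface. World frame = base frame: x ahead of the robot, y to its left, z up, the work surface at z = 0. Lengths are in mm, angles in rad, forces in N, time in s.
With the tool pointing down it reaches from about 400 to 825 mm from the base axis. Payload 7 kg.
Tool frame: the origin (TCP) lies between the finger pads; the fingertips stand 25 mm ahead of it and the grasp point (between the pads) lies 6 mm ahead of it (ctrl.tcp_to_tips is the distance from the TCP to the fingertips, in mm); z points along the fingers, y is the direction in which the jaws open and shut (so a half turn about z gives the same grasp; the last joint's range is limited). The gripper opens to 88 mm and grips with 3 to 60 N. Pads are 19 mm wide; open, the fingers measure 130 mm over their backs; the gripper's body (78 mm by 193 mm) begins 47 mm behind the grasp point.
Start: joints at [1.456, 0.359, 0.012, 0, -1.224, -0.288], TCP at [264.603, 620.951, 251.561] pointing down, gripper open.
Joint ranges: [-3.07, 3.07], [-1.43, 2.12], [-1.02, 1.25], [-3.03, 1.67], [-3.05, -0], [-3.03, 3.03]. Speed limits (rad/s): [2.39, 2.39, 3.01, 3.14, 3.14, 3.14].

### API

Orientations are given as [roll, pitch, yaw] about the fixed x, y, z axes, in that order (R = Rz(yaw) Ry(pitch) Rx(roll)).
In Python, from station import ctrl gives the robot as it stands.
- The arm moves only by the tool send_rows, never from a script. Its argument "steps" is a list of rows, each an object of numbers: "dx", "dy", "dz": the shift along the tool's x, y, z in m; "wx", "wy", "wz": the turn, a rotation vector about the tool's x, y, z in rad; "claw": the opening, from -1 (shut) to 1 (fully open), so that 0 is half open. A call has 1 to 20 rows; each row is the pose to reach, as a shift and turn from the pose commanded when the call began, along the tool's axes at that moment; what a row does not reach only later rows make up. A row lasts 1/12 s, in which the tool goes at most 41.7 mm and 7.16 degrees, less where a joint would pass 70% of its speed; a pose out of reach is approached as far as the arm can. A call with a gripper value outside its range is refused whole. The fingers move at their own pace and stop on an object; "grip_force" is the grip in N (left out, the last holds). Time passes only in rows, so rows that repeat a pose let the fingers close. It gives the time, the measured TCP pose, the force and the opening at its end, in the units of the state.
- ctrl.observe(): the state, without advancing time (a new reading comes with each control period).
- ctrl.read_camera(name): name is "side" or "top"; returns a dict with "color" (480x640x3 uint8, blue, green, red), "z_map" (480x640 float32, mm along the optical axis (not along the pixel's ray), 0 where there is no reading), "mtx" (3x3 intrinsics, pixels), "view" (4x4, takes a point from world to camera coordinates). Camera axes: x right, y down, z forward; pixel columns grow to the right and rows downward; lengths in mm; the calibration is good to about 2 mm. A picture is of the moment at which its call begins.
- ctrl.hand_in(): hands the job in, once; it reports no verdict.
Trained networks look in the newest picture that a camera, given by its name, has taken for a name from the list of things; names that differ only in an ending like _2 or _b are one class to them, and where a whole thing is asked for, a point or a joint stands for the part that bears it (a point fixed in the world has none). Each returns a list of dicts, best first, with "p" (0 to 1); they miss things now and then, are a little off and sometimes report something else, mostly with a low value. They report only what shows in the picture. A call takes as long as a camera call. They do not tell look-alikes from the thing itself.
- ctrl.look_for(query, camera): "at" ([x, y, z] in mm, in the coordinates of the camera as it stood for that picture, good to about 4 mm: the middle of the surface that is visible of it).
- ctrl.cut_out(query, camera): "pixels" (480x640 bool, what is visible of it).
The state is a dict: "time": time; "joints": joint angles; "dq": joint speeds; "tau": joint torques, N m; "tcp_pos": TCP position; "orientation": TCP orientation; "contact_force": force on the tool from outside, world axes, zero at the start; "torque": the same for the moment, N m; "grip_width": finger opening in mm.
Only numpy, scipy, OpenCV 4.12 (cv2) and the standard library are available. Lean on these libraries where they do the work, as an engineer would, in place of code of your own. Each camera call takes 0.05 s, during which the arm holds its last target. There are 200 camera calls.

### The job

Press the feeder's lever all the way down with the fingertips so that its lid lifts, and keep it down until both stone balls have rolled out into the open end of the gutter. Then let the lever come up slowly under the fingers until the lid is fully shut, without letting it slam, and move clear. Work by the lever alone: do not touch the lid or the balls, and leave the jar, the cup and the stone slab where they are.

Things in the scene. Friction and masses are not known exactly. Their poses are not given: they have to be found in the camera images.
- feeder: Feeder, 260 x 100 mm in plan, 135 mm high; origin: middle, table level. x runs along a steel gutter (47 mm wide inside) that slopes down 12 deg from the back (x = +97 mm) to an end stop at x = -138. From x = 0 to 102 it lies between grey cheeks (y = +-32, tops z = 135 mm, 100 mm past x = 52); from 0 to -138 it is open above. Lid at about x = 0. Lever on the +y side, pad beyond the back end.
- lever (a joint): Angle in rad of lever and lid, both fixed to one shaft: 0 = lid shut, lever up; 0.96 = lever fully down, lid fully up (hard stop). A spring always pushes it back to 0: at the pad about 2 N when up, 4 N when fully down; let go, it snaps shut. The balls pass only above about 0.75.
- lever_pad (a point): Middle of the upper face of the black lever pad (46 mm along the lever x 62 mm along the feeder's y x 8 mm). It turns about lever_hinge: 150 mm out along the lever, 4 mm above its centre line. The lever points to the feeder's +x, 27.5 deg above level when up, 27.5 deg below when fully down; the pad goes from about 198 to 59 mm above the table.
- lever_hinge (a point): Point on the hinge axis in the pad's middle plane: in the feeder frame at x = 30, y = 60, z = 125 mm. The axis is the feeder's y axis; a growing joint value turns the pad down.
- lid: Thin aluminium lid (gate), 75 mm long x 44 mm wide x 5 mm, hanging from the shaft between the cheeks. Origin on the shaft, on the feeder's centre line. Swings up and out towards the feeder's -x as the lever goes down.
- stone1_center (a point): Centre of the first polished dark green stone ball, 40 mm diameter, about 90 g, at first resting against the lid's inner side. When out, it rests by the end stop, at about x = -120 mm in the feeder frame.
- stone2_center (a point): Centre of the second, equal ball, at first behind the first one. When out, it rests behind the first, at about x = -80 mm in the feeder frame.
- jar: Bystander: closed jar, 60 mm diameter, 85 mm high, origin at its underside.
- cup: Bystander: white ceramic cup, 72 mm across the rim, 80 mm high, origin at its underside.
- slab: Bystander: reddish stone slab, 75 x 50 x 18 mm, lying flat, origin at its underside.
Things that resemble listed ones, but are neither listed nor needed, are in the scene too. What is shaped like the part that bears stone2_center but pink is not meant. Leave any purple look-alike of the part that bears stone1_center alone.

How it is judged (in metres and radians):
On the way, in this order (a step that is already met when the one before it is completed fails the run):
1. the lever is pressed down by the fingers, the lid is up, and both balls have rolled out into the open gutter (value of joint lever above 0.8 rad and contact force between the fingers and lever above 0.3 N and x of stone1_center in the frame of feeder between -0.15 and -0.05 m and y of stone1_center in the frame of feeder between -0.03 and 0.03 m and z of each of stone1_center, stone2_center in the frame of feeder below 0.09 m and x of stone2_center in the frame of feeder between -0.15 and -0.05 m and y of stone2_center in the frame of feeder between -0.03 and 0.03 m), for 0.2 s.
2. the lid is shut again (value of joint lever below 0.04 rad), for 0.2 s.
At the end, for the whole second after the job is handed in: The lid is shut (lever below 0.04 rad), both balls lie at rest (under 30 mm/s) in the open part of the gutter (centres between x = -50 and -150 mm of the feeder), and jar, cup and slab are within 15 mm of where they were (value of joint lever below 0.04 rad and x of stone1_center in the frame of feeder between -0.15 and -0.05 m and y of stone1_center in the frame of feeder between -0.03 and 0.03 m and z of each of stone1_center, stone2_center in the frame of feeder below 0.09 m and x of stone2_center in the frame of feeder between -0.15 and -0.05 m and y of stone2_center in the frame of feeder between -0.03 and 0.03 m and linear speed of each of stone1, stone2 below 0.03 m/s and distance of each of jar, cup, slab from where it was at the start of the episode below 0.015 m); the robot touches nothing.
It fails at once if the lid slams: it comes home (last 0.25 rad) faster than 1 rad/s (value of joint lever below 0.25 rad and velocity of joint lever below -1 rad/s).
It fails at once if the robot touches the lid (contact force between any of the fingers, the arm and lid above 0.5 N).
It fails at once if the robot touches or carries a ball (contact force between any of the fingers, the arm and stone1 above 0.5 N or contact force between any of the fingers, the arm and stone2 above 0.5 N).
It fails at once if a ball leaves the gutter or is lifted (z of any of stone1_center, stone2_center in the frame of feeder above 0.13 m or y of any of stone1_center, stone2_center in the frame of feeder above 0.035 m or y of any of stone1_center, stone2_center in the frame of feeder below -0.035 m or x of any of stone1_center, stone2_center in the frame of feeder below -0.16 m).
It fails at once if the jar, cup or slab is shoved, tipped or lifted (distance of any of jar, cup, slab from where it was at the start of the episode above 0.015 m or angle between any of jar, cup, slab's own z axis and vertical above 0.3 rad).
It also fails if it takes over 51 s, if anything falls off the work surface, if the arm or the gripper's body presses on something with over 40 N, if the wrist force passes 120 N, or if a joint passes its speed limit or range.

## Working session

There is one attempt and no reset: what is moved stays moved. The work goes in short steps, Python scripts to look and compute and a tool call to move; the robot and the scene stay as the last step left them, time stands still between calls to the robot, and variables do not carry over. Pictures are saved under pics/ and viewed, about 8 in all and at most 12, crops included, and the job is handed in when it is done.

Besides the shell and the picture viewer there is one more tool, called after ">>>" as name(argument=value, ...), one argument or row to a line, values as JSON. send_rows: Moves the arm, as the interface text tells. Its arguments: {"type":"object","properties":{"steps":{"type":"array"},"grip_force":{"type":"number"}},"required":["steps"]}

```bash
mkdir -p pics; ls; cat > h.py <<'E'
import numpy as np, cv2
from station import ctrl
def w(c,p):
    return (np.linalg.inv(c["view"])@np.r_[p,1])[:3]
def cloud(c,m=None):
    z=c["z_map"]; ok=z>0
    if m is not None: ok&=m
    v,u=np.nonzero(ok); d=z[v,u]; K=c["mtx"]
    P=np.c_[(u-K[0,2])*d/K[0,0],(v-K[1,2])*d/K[1,1],d,np.ones(len(d))]
    return (P@np.linalg.inv(c["view"]).T)[:,:3],u,v
def px(c,p):
    q=c["view"]@np.r_[p,1]; q=c["mtx"]@q[:3]; return q[:2]/q[2]
E
python3 - <<'E'
from h import *
np.set_printoptions(precision=1,suppress=True)
print(ctrl.observe())
for n in("side","top"):
    c=ctrl.read_camera(n); cv2.imwrite(f"pics/{n}0.png",c["color"])
    for q in "feeder lever_pad lever lid stone1_center stone2_center jar cup slab".split():
        try:
            for r in ctrl.look_for(q,n)[:3]:
                W=w(c,r["at"]); print(n,q,round(r["p"],2),W,px(c,W))
        except Exception as e: print(n,q,e)
E
```

```text
pics
{'time': 0.0, 'joints': array([ 1.5,  0.4,  0. , -0. , -1.2, -0.3]), 'dq': array([ 0., -0., -0.,  0., -0., -0.]), 'tau': array([  0. , -58.3,  29.3,   7. ,   0. ,  -0. ]), 'tcp_pos': array([264.4, 620.6, 250.6]), 'orientation': array([ 3.1, -0. , -0.4]), 'contact_force': array([-0.4, -0.6,  0.5]), 'torque': array([ 0., -0., -0.]), 'grip_width': 87.9930385935888}
side feeder 0.87 [ 596.  -129.7   51.4] [335.  293.2]
side lever_pad 0.55 [ 501.1 -183.1  192.3] [287.1 259.7]
side lever 0.8 [ 501.6 -184.8  187.7] [288.1 262.9]
side stone1_center 0.82 [ 619.2 -255.9   31.4] [380.3 349.4]
side stone1_center 0.65 [ 582.5 -117.4   92.5] [324.7 272.5]
side stone2_center 0.65 [429.8 -99.2  32. ] [237.6 316.2]
side stone2_center 0.51 [ 556.3 -131.   101.1] [312.8 277.4]
side jar 0.84 [536.4 -14.9  83. ] [280.7 249.8]
side cup 0.59 [675.8  34.7  59.3] [339.7 229.5]
side cup 0.56 [ 556.  -129.8   98.1] [312.5 278.3]
side slab 0.63 [ 731.1 -197.5   21.1] [422.  310.1]
side slab 0.33 [540.6 -13.3  81.6] [282.7 249.4]
top feeder 0.82 [605.2 -98.6  56.9] [351.7 235.8]
top lever 0.72 [ 492.8 -182.9  191.8] [416.4 301.5]
top lid 0.67 [615.8 -97.7  90.2] [352.2 226.1]
top stone1_center 0.88 [ 617.  -237.9   37.4] [430.7 233. ]
top stone1_center 0.69 [ 585.6 -110.2   90.9] [359.6 244.3]
top stone2_center 0.87 [433.8 -89.5  35.2] [344. 337.]
top stone2_center 0.68 [ 554.4 -118.4   98.1] [364.7 263. ]
top jar 0.61 [533.9  -4.3  84.8] [294.  274.5]
top cup 0.73 [683.4  62.4  40.7] [262.  192.1]
top slab 0.75 [ 738.6 -185.    15.6] [398.6 169.7]
```

View pics/top0.png

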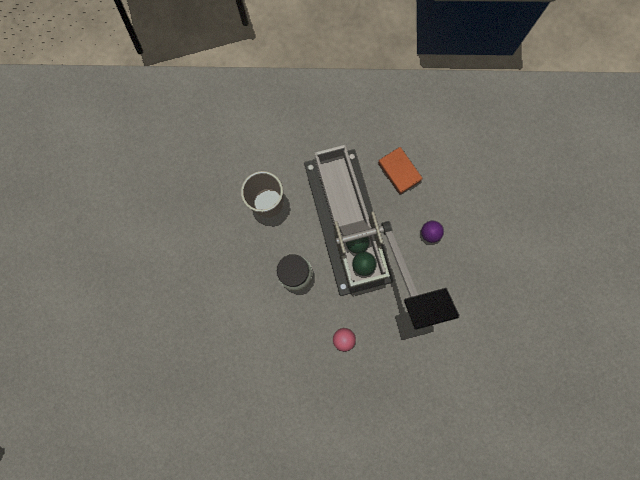

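View pics/side0.png

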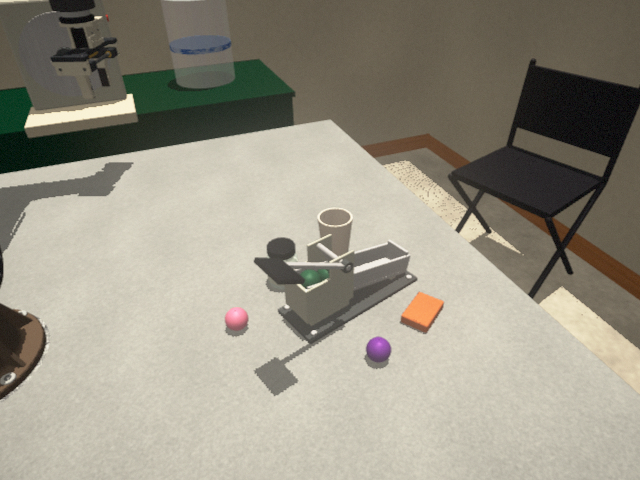

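```bash
python3 - <<'E'
from h import *
np.set_printoptions(precision=1,suppress=True)
for n in("top","side"):
    c=ctrl.read_camera(n)
    P,u,v=cloud(c); C=c["color"][v,u].astype(int)
    # black pad: dark, high
    box=(abs(P[:,0]-500)<90)&(abs(P[:,1]+180)<80)&(P[:,2]>150)&(P[:,2]<230)
    dark=box&(C.max(1)<70)
    Q=P[dark]; print(n,"pad",len(Q),np.median(Q,0) if len(Q) else 0, Q.min(0),Q.max(0))
    (r)=cv2.minAreaRect(Q[:,:2].astype(np.float32)); print(r)
    A=np.c_[Q[:,:2],np.ones(len(Q))]; print("plane",np.linalg.lstsq(A,Q[:,2],rcond=None)[0])
    m=ctrl.cut_out("feeder",n)[0]["pixels"]; F,_,_=cloud(c,m)
    for lo,hi in((125,145),(92,108),(20,200)):
        S=F[(F[:,2]>lo)&(F[:,2]<hi)]; 
        if len(S)>5: print("feeder z",lo,hi,len(S),np.median(S,0),cv2.minAreaRect(S[:,:2].astype(np.float32)))
E
```

```text
top pad 1468 [ 483.9 -200.8  199. ] [ 457.4 -235.6  184.6] [ 512.4 -166.4  210.4]
((484.5245666503906, -201.3989715576172), (42.416587829589844, 61.48759841918945), 16.49456214904785)
plane [ -0.5  -0.1 397.5]
feeder z 125 145 700 [ 596.2 -128.2  133. ] ((598.503173828125, -115.63025665283203), (64.73655700683594, 90.48885345458984), 5.95950174331665)
feeder z 92 108 596 [ 552.9 -118.7   99.5] ((574.354736328125, -112.66929626464844), (100.72396087646484, 64.58415985107422), 16.89773178100586)
feeder z 20 200 6093 [ 607.5 -101.6   73.7] ((609.9104614257812, -108.83114624023438), (333.5699157714844, 110.75105285644531), 28.60158348083496)
side pad 91 [ 493.6 -230.8  192.8] [ 469.9 -238.   182.2] [ 508.9 -206.7  204.5]
((487.7498779296875, -223.79110717773438), (37.79570770263672, 22.67671012878418), 20.002614974975586)
plane [ -0.5   0.  443.3]
feeder z 125 145 516 [ 594.5 -131.7  130.9] ((597.2643432617188, -118.05670166015625), (66.38004302978516, 91.29200744628906), 4.39446496963501)
feeder z 92 108 492 [ 573.3 -139.5   98.2] ((574.4556274414062, -114.15887451171875), (103.83663177490234, 65.27324676513672), 16.159400939941406)
feeder z 20 200 5671 [ 593.8 -131.1   68.6] ((602.7485961914062, -113.264404296875), (339.4410705566406, 110.97952270507812), 28.6392879486084)
```

Top view: the pad is at px (431,308), the feeder at (352,225), and the real green balls lie between the cheeks at (358–364,244–263). The purple ball (432,232) and pink ball (344,339) are decoys. The side view agrees. From the pad centre and edge angle, the feeder is at about (622,-98) with yaw 196.5°. The cheek tops and the pad height (199 mm measured, 198 expected) match this.

```bash
cat >> h.py <<'E'
from scipy.spatial.transform import Rotation as R
YAW=np.deg2rad(196.5); EX=np.array([np.cos(YAW),np.sin(YAW),0]); EY=np.array([-EX[1],EX[0],0]); O=np.array([622.1,-98.1,0])
def fw(x,y,z): return O+x*EX+y*EY+np.array([0,0,z])
def rel(p,rpy,p0,rpy0):
    A=R.from_euler("xyz",rpy0); B=R.from_euler("xyz",rpy)
    return np.round(A.inv().apply(np.array(p)-p0)/1000,4),np.round((A.inv()*B).as_rotvec(),3)
E
python3 - <<'E'
from h import *
s=ctrl.observe(); p0=np.array([264.603,620.951,251.561]); r0=s["orientation"]; print(r0,s["joints"],ctrl.tcp_to_tips)
r0=[np.pi,0,r0[2]]
print(rel([430,430,300],[np.pi,0,-.2],p0,r0))
print(rel([520,150,300],[np.pi,0,0],p0,r0))
pre=fw(166,60,250); print(pre); print(rel([*pre[:2],300],[np.pi,0,.288],p0,r0))
E
```

```text
[-3.14152969e+00  2.77955274e-06 -4.02786014e-01] [ 1.45611022e+00  3.58550423e-01  1.19177885e-02  1.61892444e-05
 -1.22410253e+00 -2.88105411e-01] 25.0
(array([ 0.227 ,  0.1108, -0.0484]), array([ 0.   ,  0.   , -0.203]))
(array([ 0.4196,  0.3332, -0.0484]), array([ 0.   ,  0.   , -0.403]))
[ 479.97684469 -202.77573131  250.        ]
(array([ 0.521 ,  0.6734, -0.0484]), array([ 0.   ,  0.   , -0.691]))
```

>>> send_rows(
  steps=[
    {"dx": 0.04, "dy": 0.02, "dz": -0.02, "wz": -0.04, "claw": -1},
    {"dx": 0.08, "dy": 0.04, "dz": -0.03, "wz": -0.08, "claw": -1},
    {"dx": 0.115, "dy": 0.055, "dz": -0.045, "wz": -0.12, "claw": -1},
    {"dx": 0.15, "dy": 0.075, "dz": -0.05, "wz": -0.15, "claw": -1},
    {"dx": 0.19, "dy": 0.09, "dz": -0.05, "wz": -0.18, "claw": -1},
    {"dx": 0.227, "dy": 0.11, "dz": -0.05, "wz": -0.2, "claw": -1},
    {"dx": 0.254, "dy": 0.142, "dz": -0.05, "wz": -0.23, "claw": -1},
    {"dx": 0.282, "dy": 0.174, "dz": -0.05, "wz": -0.26, "claw": -1},
    {"dx": 0.31, "dy": 0.206, "dz": -0.05, "wz": -0.29, "claw": -1},
    {"dx": 0.337, "dy": 0.238, "dz": -0.05, "wz": -0.32, "claw": -1},
    {"dx": 0.365, "dy": 0.27, "dz": -0.05, "wz": -0.35, "claw": -1},
    {"dx": 0.392, "dy": 0.302, "dz": -0.05, "wz": -0.38, "claw": -1},
    {"dx": 0.42, "dy": 0.333, "dz": -0.05, "wz": -0.4, "claw": -1},
    {"dx": 0.431, "dy": 0.371, "dz": -0.05, "wz": -0.44, "claw": -1},
    {"dx": 0.442, "dy": 0.409, "dz": -0.05, "wz": -0.48, "claw": -1},
    {"dx": 0.453, "dy": 0.447, "dz": -0.05, "wz": -0.52, "claw": -1},
    {"dx": 0.464, "dy": 0.485, "dz": -0.05, "wz": -0.56, "claw": -1},
    {"dx": 0.476, "dy": 0.522, "dz": -0.05, "wz": -0.6, "claw": -1},
    {"dx": 0.487, "dy": 0.56, "dz": -0.05, "wz": -0.64, "claw": -1},
    {"dx": 0.498, "dy": 0.598, "dz": -0.05, "wz": -0.69, "claw": -1},
  ],
)

```text
schema error: expected keys dx, dy, dz, wx, wy, wz, claw
```

```bash
python3 - <<'E'
from h import *
s=ctrl.observe(); print(s)
pre=fw(166,60,250); print(rel(pre,[np.pi,0,.288],s["tcp_pos"],s["orientation"]))
E
```

```text
{'time': 1.2, 'joints': array([ 1.45611022e+00,  3.58550423e-01,  1.19177885e-02,  1.61892444e-05,
       -1.22410253e+00, -2.88105411e-01]), 'dq': array([ 5.85416095e-04,  6.52724442e-05,  9.34438989e-04, -1.35301699e-04,
       -2.31738795e-04,  1.07377279e-03]), 'tau': array([ 1.08039785e-04, -5.82418299e+01,  2.93304902e+01,  7.00277165e+00,
        1.23385788e-02, -2.53576803e-05]), 'tcp_pos': array([264.60307523, 620.95988411, 251.60400454]), 'orientation': array([-3.14152969e+00,  2.77955274e-06, -4.02786014e-01]), 'contact_force': array([-0.27546938, -1.13087569,  0.18114199]), 'torque': array([-0.0060924 ,  0.02555729,  0.01981089]), 'grip_width': 87.47440999418511}
(array([0.521 , 0.6734, 0.0016]), array([-0.   , -0.   , -0.691]))
```

All seven keys are required in each row, so I'm resending with every key.

>>> send_rows(
  steps=[
    {"dx": 0.04, "dy": 0.02, "dz": -0.02, "wx": 0, "wy": 0, "wz": -0.04, "claw": -1},
    {"dx": 0.08, "dy": 0.04, "dz": -0.03, "wx": 0, "wy": 0, "wz": -0.08, "claw": -1},
    {"dx": 0.115, "dy": 0.055, "dz": -0.045, "wx": 0, "wy": 0, "wz": -0.12, "claw": -1},
    {"dx": 0.15, "dy": 0.075, "dz": -0.05, "wx": 0, "wy": 0, "wz": -0.15, "claw": -1},
    {"dx": 0.19, "dy": 0.09, "dz": -0.05, "wx": 0, "wy": 0, "wz": -0.18, "claw": -1},
    {"dx": 0.227, "dy": 0.11, "dz": -0.05, "wx": 0, "wy": 0, "wz": -0.2, "claw": -1},
    {"dx": 0.254, "dy": 0.142, "dz": -0.05, "wx": 0, "wy": 0, "wz": -0.23, "claw": -1},
    {"dx": 0.282, "dy": 0.174, "dz": -0.05, "wx": 0, "wy": 0, "wz": -0.26, "claw": -1},
    {"dx": 0.31, "dy": 0.206, "dz": -0.05, "wx": 0, "wy": 0, "wz": -0.29, "claw": -1},
    {"dx": 0.337, "dy": 0.238, "dz": -0.05, "wx": 0, "wy": 0, "wz": -0.32, "claw": -1},
    {"dx": 0.365, "dy": 0.27, "dz": -0.05, "wx": 0, "wy": 0, "wz": -0.35, "claw": -1},
    {"dx": 0.392, "dy": 0.302, "dz": -0.05, "wx": 0, "wy": 0, "wz": -0.38, "claw": -1},
    {"dx": 0.42, "dy": 0.333, "dz": -0.05, "wx": 0, "wy": 0, "wz": -0.4, "claw": -1},
    {"dx": 0.431, "dy": 0.371, "dz": -0.05, "wx": 0, "wy": 0, "wz": -0.44, "claw": -1},
    {"dx": 0.442, "dy": 0.409, "dz": -0.05, "wx": 0, "wy": 0, "wz": -0.48, "claw": -1},
    {"dx": 0.453, "dy": 0.447, "dz": -0.05, "wx": 0, "wy": 0, "wz": -0.52, "claw": -1},
    {"dx": 0.464, "dy": 0.485, "dz": -0.05, "wx": 0, "wy": 0, "wz": -0.56, "claw": -1},
    {"dx": 0.476, "dy": 0.522, "dz": -0.05, "wx": 0, "wy": 0, "wz": -0.6, "claw": -1},
    {"dx": 0.487, "dy": 0.56, "dz": -0.05, "wx": 0, "wy": 0, "wz": -0.64, "claw": -1},
    {"dx": 0.498, "dy": 0.598, "dz": -0.05, "wx": 0, "wy": 0, "wz": -0.69, "claw": -1},
  ],
)

```text
time: 2.87
tcp_pos: [487.7, -126.3, 302.0]
orientation: [3.141, -0.001, 0.289]
contact_force: [1.1, -0.3, 0.3]
grip_width: 0.1
```

```bash
python3 - <<'E'
from h import *
s=ctrl.observe(); print(s)
pre=fw(166,60,250); print(rel(pre,[np.pi,0,.288],s["tcp_pos"],s["orientation"]))
E
```

```text
{'time': 2.8667, 'joints': array([ 1.37136216e-01,  4.15975677e-02, -2.76066356e-01,  4.53735826e-05,
       -1.25206775e+00,  1.72283263e+00]), 'dq': array([-9.75440959e-01,  8.84491907e-02,  9.07717998e-02, -4.72747619e-04,
       -1.16969451e-03,  1.57898576e+00]), 'tau': array([  5.87424383, -35.42626977,  28.62084031,   6.7987065 ,
        -0.08649623,  -2.78206743]), 'tcp_pos': array([ 487.65076965, -126.33614427,  302.04241712]), 'orientation': array([ 3.14138880e+00, -1.04584265e-03,  2.89186825e-01]), 'contact_force': array([ 1.13523254, -0.3003363 ,  0.26028151]), 'torque': array([-0.01745364, -0.14931574,  0.03186932]), 'grip_width': 0.10684947153218195}
(array([-0.0292,  0.0711,  0.052 ]), array([ 0.   , -0.001,  0.001]))
```

>>> send_rows(
  steps=[
    {"dx": -0.015, "dy": 0.036, "dz": 0, "wx": 0, "wy": 0, "wz": 0, "claw": -1},
    {"dx": -0.03, "dy": 0.073, "dz": 0, "wx": 0, "wy": 0, "wz": 0, "claw": -1},
    {"dx": -0.03, "dy": 0.073, "dz": 0.02, "wx": 0, "wy": 0, "wz": 0, "claw": -1},
    {"dx": -0.03, "dy": 0.073, "dz": 0.04, "wx": 0, "wy": 0, "wz": 0, "claw": -1},
    {"dx": -0.03, "dy": 0.073, "dz": 0.05, "wx": 0, "wy": 0, "wz": 0, "claw": -1},
    {"dx": -0.03, "dy": 0.073, "dz": 0.05, "wx": 0, "wy": 0, "wz": 0, "claw": -1},
    {"dx": -0.03, "dy": 0.073, "dz": 0.05, "wx": 0, "wy": 0, "wz": 0, "claw": -1},
  ],
)

```text
time: 3.45
tcp_pos: [480.3, -202.8, 251.8]
orientation: [3.141, 0.001, 0.288]
contact_force: [1.0, -0.8, 0.1]
grip_width: 0.2
```

```bash
python3 - <<'E'
from h import *
s=ctrl.observe(); print(s["joints"],s["contact_force"]); d=s["tcp_pos"]-O; print("feeder",d@EX,d@EY,d[2],s["orientation"])
a=ctrl.read_camera("top")["color"]; b=ctrl.read_camera("side")["color"]
cv2.imwrite("pics/pre.png",np.hstack([cv2.resize(a[140:380,250:490],(400,400)),cv2.resize(b[130:370,200:440],(400,400))]))
E
```

```text
[-2.23958688e-02  1.05128246e-01 -3.22686982e-01  4.83476364e-04
 -1.14369986e+00  1.88095499e+00] [ 0.97200706 -0.81562079  0.11091541]
feeder 165.6757833752156 60.08199065856421 251.78194510033575 [3.14139313e+00 8.18771101e-04 2.87963138e-01]
```

View pics/pre.png

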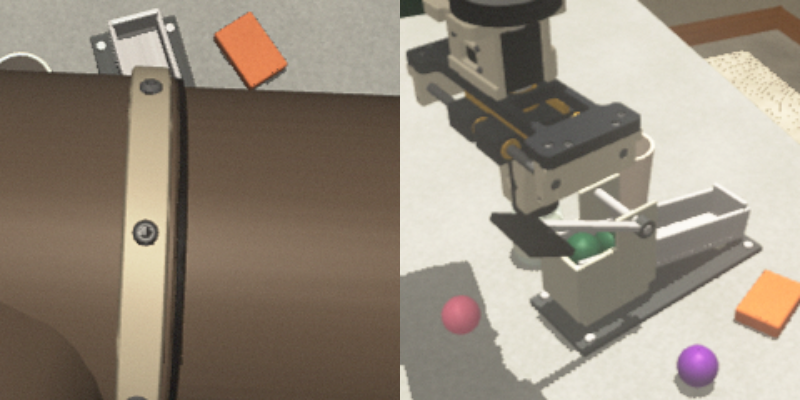

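>>> send_rows(
  steps=[
    {"dx": 0, "dy": 0, "dz": 0.01, "wx": 0, "wy": 0, "wz": 0, "claw": -1},
    {"dx": 0, "dy": 0, "dz": 0.015, "wx": 0, "wy": 0, "wz": 0, "claw": -1},
    {"dx": 0, "dy": 0, "dz": 0.02, "wx": 0, "wy": 0, "wz": 0, "claw": -1},
    {"dx": -0.001, "dy": 0, "dz": 0.025, "wx": 0, "wy": 0, "wz": 0, "claw": -1},
    {"dx": -0.002, "dy": 0, "dz": 0.03, "wx": 0, "wy": 0, "wz": 0, "claw": -1},
    {"dx": -0.003, "dy": 0, "dz": 0.035, "wx": 0, "wy": 0, "wz": 0, "claw": -1},
    {"dx": -0.004, "dy": 0, "dz": 0.04, "wx": 0, "wy": 0, "wz": 0, "claw": -1},
    {"dx": -0.004, "dy": 0, "dz": 0.04, "wx": 0, "wy": 0, "wz": 0, "claw": -1},
    {"dx": -0.004, "dy": 0, "dz": 0.04, "wx": 0, "wy": 0, "wz": 0, "claw": -1},
  ],
)

```text
time: 4.3
tcp_pos: [476.4, -204.1, 211.4]
orientation: [-3.142, 0.0, 0.287]
contact_force: [-0.6, -0.0, 1.4]
grip_width: 1.1
```

```bash
python3 - <<'E'
from h import *
s=ctrl.observe(); print(s["contact_force"],s["torque"]); d=s["tcp_pos"]-O; print("feeder",d@EX,d@EY,d[2])
b=ctrl.read_camera("side")["color"]
cv2.imwrite("pics/touch.png",cv2.resize(b[130:370,200:440],(600,600),interpolation=2))
E
```

```text
[-0.56560079 -0.02493851  1.42278496] [-0.10179635  0.11099891 -0.04585092]
feeder 169.856193942598 60.25659870394357 211.35731331217045
```

View pics/touch.png

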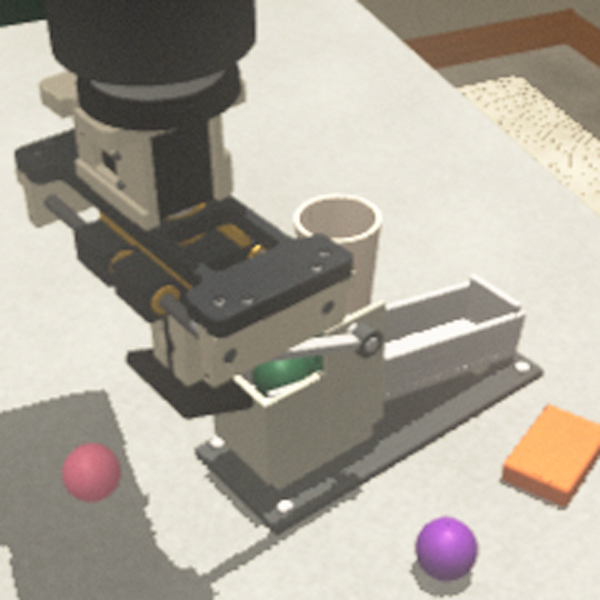

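>>> send_rows(
  steps=[
    {"dx": -0.001, "dy": 0, "dz": 0.008, "wx": 0, "wy": 0, "wz": 0, "claw": -1},
    {"dx": -0.003, "dy": 0, "dz": 0.016, "wx": 0, "wy": 0, "wz": 0, "claw": -1},
    {"dx": -0.004, "dy": 0, "dz": 0.024, "wx": 0, "wy": 0, "wz": 0, "claw": -1},
    {"dx": -0.005, "dy": 0, "dz": 0.032, "wx": 0, "wy": 0, "wz": 0, "claw": -1},
    {"dx": -0.006, "dy": 0, "dz": 0.04, "wx": 0, "wy": 0, "wz": 0, "claw": -1},
    {"dx": -0.007, "dy": 0, "dz": 0.048, "wx": 0, "wy": 0, "wz": 0, "claw": -1},
    {"dx": -0.007, "dy": 0, "dz": 0.056, "wx": 0, "wy": 0, "wz": 0, "claw": -1},
    {"dx": -0.006, "dy": 0, "dz": 0.064, "wx": 0, "wy": 0, "wz": 0, "claw": -1},
    {"dx": -0.005, "dy": 0, "dz": 0.072, "wx": 0, "wy": 0, "wz": 0, "claw": -1},
    {"dx": -0.004, "dy": 0, "dz": 0.08, "wx": 0, "wy": 0, "wz": 0, "claw": -1},
    {"dx": -0.002, "dy": 0, "dz": 0.088, "wx": 0, "wy": 0, "wz": 0, "claw": -1},
    {"dx": 0, "dy": 0, "dz": 0.096, "wx": 0, "wy": 0, "wz": 0, "claw": -1},
    {"dx": 0.002, "dy": 0, "dz": 0.104, "wx": 0, "wy": 0, "wz": 0, "claw": -1},
    {"dx": 0.002, "dy": 0, "dz": 0.11, "wx": 0, "wy": 0, "wz": 0, "claw": -1},
    {"dx": 0.002, "dy": 0, "dz": 0.11, "wx": 0, "wy": 0, "wz": 0, "claw": -1},
  ],
)

```text
time: 5.6
tcp_pos: [479.4, -203.3, 100.7]
orientation: [3.141, -0.001, 0.288]
contact_force: [-0.3, 0.1, 3.9]
grip_width: 0.4
```

```bash
cat > st.py <<'E'
from h import *
import sys
s=ctrl.observe(); print(s["time"],s["contact_force"],s["torque"]); d=s["tcp_pos"]-O; print("feeder",d@EX,d@EY,d[2])
c=ctrl.read_camera("side"); b=c["color"]
cv2.imwrite(f"pics/{sys.argv[1]}.png",cv2.resize(b[130:370,200:440],(600,600),interpolation=2))
for r in ctrl.look_for("stone1_center","side")[:5]:
    e=w(c,r["at"])-O; print(round(r["p"],2),np.round([e@EX,e@EY,e[2]]))
E
python3 st.py down
```

```text
5.6 [-0.33020899  0.05698756  3.94976786] [-0.00782252  0.15326231  0.02045346]
feeder 166.6675574546279 60.32108908104335 100.68891066814135
0.75 [ 49. 152.  32.]
0.63 [-110.    9.   61.]
```

View pics/down.png

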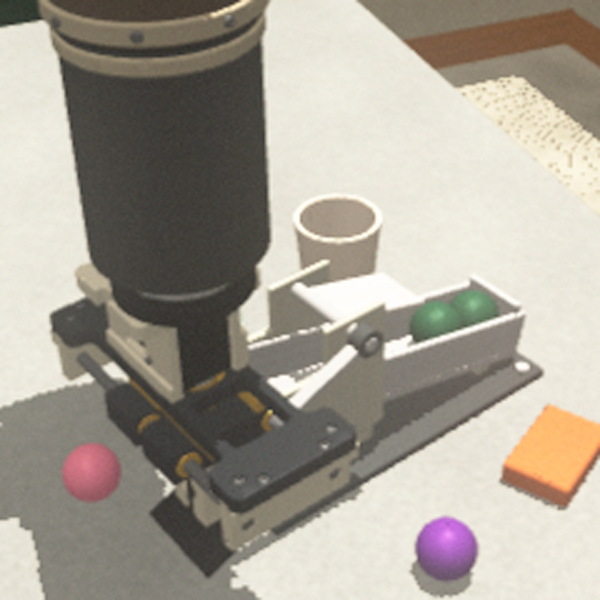

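Both green balls are out in the open gutter at about px (437,322) and (475,305), and the lid is up. I'll press on to the hard stop and hold there.

>>> send_rows(
  steps=[
    {"dx": 0.001, "dy": 0, "dz": 0.005, "wx": 0, "wy": 0, "wz": 0, "claw": -1},
    {"dx": 0.001, "dy": 0, "dz": 0.01, "wx": 0, "wy": 0, "wz": 0, "claw": -1},
    {"dx": 0.002, "dy": 0, "dz": 0.012, "wx": 0, "wy": 0, "wz": 0, "claw": -1},
    {"dx": 0.002, "dy": 0, "dz": 0.012, "wx": 0, "wy": 0, "wz": 0, "claw": -1},
    {"dx": 0.002, "dy": 0, "dz": 0.012, "wx": 0, "wy": 0, "wz": 0, "claw": -1},
  ],
)

```text
time: 6.12
tcp_pos: [481.2, -203.0, 90.3]
orientation: [3.141, -0.002, 0.288]
contact_force: [1.8, 0.7, 5.3]
grip_width: 0.5
```

>>> send_rows(
  steps=[
    {"dx": 0, "dy": 0, "dz": 0.003, "wx": 0, "wy": 0, "wz": 0, "claw": -1},
    {"dx": 0, "dy": 0, "dz": 0.003, "wx": 0, "wy": 0, "wz": 0, "claw": -1},
    {"dx": 0, "dy": 0, "dz": 0.003, "wx": 0, "wy": 0, "wz": 0, "claw": -1},
    {"dx": 0, "dy": 0, "dz": 0.003, "wx": 0, "wy": 0, "wz": 0, "claw": -1},
  ],
)

```text
time: 6.45
tcp_pos: [481.6, -203.0, 88.1]
orientation: [3.14, -0.003, 0.288]
contact_force: [-0.1, 1.4, 11.7]
grip_width: 0.3
```

```bash
python3 st.py down2
```

```text
6.45 [-0.09676526  1.44999924 11.6524234 ] [ 0.39476009 -0.09098721  0.00280284]
feeder 164.48783587114082 60.72725731712281 88.12447654460009
0.76 [-112.    5.   59.]
0.75 [ 47. 152.  33.]
```

The force jumped to 11.7 N, so this is the hard stop. I'll hold while the balls settle.

>>> send_rows(
  steps=[
    {"dx": 0, "dy": 0, "dz": 0, "wx": 0, "wy": 0, "wz": 0, "claw": -1},
    {"dx": 0, "dy": 0, "dz": 0, "wx": 0, "wy": 0, "wz": 0, "claw": -1},
    {"dx": 0, "dy": 0, "dz": 0, "wx": 0, "wy": 0, "wz": 0, "claw": -1},
    {"dx": 0, "dy": 0, "dz": 0, "wx": 0, "wy": 0, "wz": 0, "claw": -1},
    {"dx": 0, "dy": 0, "dz": 0, "wx": 0, "wy": 0, "wz": 0, "claw": -1},
    {"dx": 0, "dy": 0, "dz": 0, "wx": 0, "wy": 0, "wz": 0, "claw": -1},
    {"dx": 0, "dy": 0, "dz": 0, "wx": 0, "wy": 0, "wz": 0, "claw": -1},
    {"dx": 0, "dy": 0, "dz": 0, "wx": 0, "wy": 0, "wz": 0, "claw": -1},
    {"dx": 0, "dy": 0, "dz": 0, "wx": 0, "wy": 0, "wz": 0, "claw": -1},
    {"dx": 0, "dy": 0, "dz": 0, "wx": 0, "wy": 0, "wz": 0, "claw": -1},
    {"dx": 0, "dy": 0, "dz": 0, "wx": 0, "wy": 0, "wz": 0, "claw": -1},
    {"dx": 0, "dy": 0, "dz": 0, "wx": 0, "wy": 0, "wz": 0, "claw": -1},
  ],
)

```text
time: 7.55
tcp_pos: [481.6, -203.0, 88.1]
orientation: [3.14, -0.003, 0.288]
contact_force: [0.4, 1.0, 10.3]
grip_width: 0.3
```

```bash
python3 st.py hold; python3 - <<'E'
from h import *
for n in("side","top"):
    c=ctrl.read_camera(n); P,u,v=cloud(c); C=c["color"][v,u].astype(int); d=P-O; f=np.c_[d@EX,d@EY,P[:,2]]
    g=(C[:,1]>C[:,2]+12)&(C[:,1]>C[:,0]+5)&(abs(f[:,1])<26)&(f[:,0]<0)&(f[:,0]>-150)&(f[:,2]>35)
    h=np.histogram(f[g,0],np.arange(-150,1,10)); print(n,g.sum(),h[0])
E
```

```text
7.55 [ 0.3960364   1.04986537 10.29201526] [ 0.40493146 -0.07701694  0.01161996]
feeder 164.50640247185987 60.711110467577406 88.09939892834562
0.9 [ 48. 150.  35.]
0.71 [-112.   10.   59.]
side 408 [ 0  0 42 70 65 10 50 83 86  2  0  0  0  0  0]
top 649 [  0  27  91 122  76  41 103 120  69   0   0   0   0   0   0]
```

View pics/hold.png

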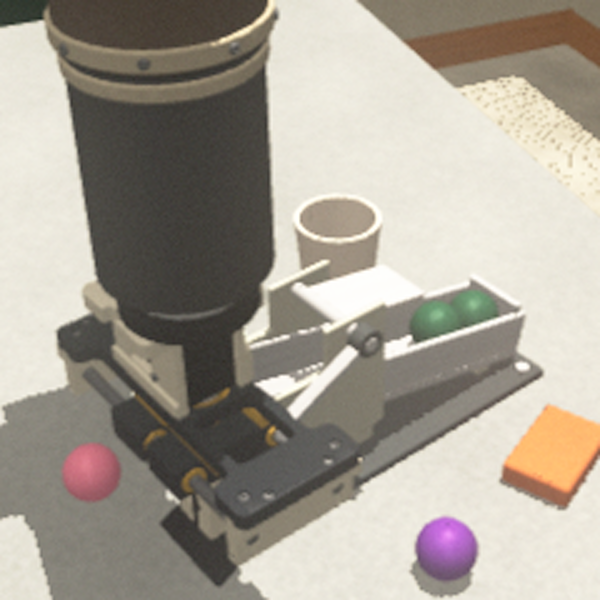

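Balls sit at x ≈ -120 and -78 mm at rest, px (437,322) and (475,305). Now a slow rise.

>>> send_rows(
  steps=[
    {"dx": -0.001, "dy": 0, "dz": -0.005, "wx": 0, "wy": 0, "wz": 0, "claw": -1},
    {"dx": -0.003, "dy": 0, "dz": -0.011, "wx": 0, "wy": 0, "wz": 0, "claw": -1},
    {"dx": -0.004, "dy": 0, "dz": -0.017, "wx": 0, "wy": 0, "wz": 0, "claw": -1},
    {"dx": -0.006, "dy": 0, "dz": -0.023, "wx": 0, "wy": 0, "wz": 0, "claw": -1},
    {"dx": -0.007, "dy": 0, "dz": -0.029, "wx": 0, "wy": 0, "wz": 0, "claw": -1},
    {"dx": -0.008, "dy": 0, "dz": -0.035, "wx": 0, "wy": 0, "wz": 0, "claw": -1},
    {"dx": -0.009, "dy": 0, "dz": -0.041, "wx": 0, "wy": 0, "wz": 0, "claw": -1},
    {"dx": -0.01, "dy": 0, "dz": -0.047, "wx": 0, "wy": 0, "wz": 0, "claw": -1},
    {"dx": -0.011, "dy": 0, "dz": -0.053, "wx": 0, "wy": 0, "wz": 0, "claw": -1},
    {"dx": -0.012, "dy": 0, "dz": -0.059, "wx": 0, "wy": 0, "wz": 0, "claw": -1},
    {"dx": -0.012, "dy": 0, "dz": -0.065, "wx": 0, "wy": 0, "wz": 0, "claw": -1},
    {"dx": -0.012, "dy": 0, "dz": -0.071, "wx": 0, "wy": 0, "wz": 0, "claw": -1},
    {"dx": -0.011, "dy": 0, "dz": -0.077, "wx": 0, "wy": 0, "wz": 0, "claw": -1},
    {"dx": -0.01, "dy": 0, "dz": -0.082, "wx": 0, "wy": 0, "wz": 0, "claw": -1},
    {"dx": -0.009, "dy": 0, "dz": -0.087, "wx": 0, "wy": 0, "wz": 0, "claw": -1},
    {"dx": -0.008, "dy": 0, "dz": -0.091, "wx": 0, "wy": 0, "wz": 0, "claw": -1},
    {"dx": -0.008, "dy": 0, "dz": -0.095, "wx": 0, "wy": 0, "wz": 0, "claw": -1},
  ],
)

```text
time: 9.17
tcp_pos: [473.3, -205.2, 182.1]
orientation: [3.141, -0.001, 0.287]
contact_force: [2.2, -0.1, 2.2]
grip_width: 0.3
```

>>> send_rows(
  steps=[
    {"dx": 0, "dy": 0, "dz": -0.003, "wx": 0, "wy": 0, "wz": 0, "claw": -1},
    {"dx": 0.001, "dy": 0, "dz": -0.006, "wx": 0, "wy": 0, "wz": 0, "claw": -1},
    {"dx": 0.001, "dy": 0, "dz": -0.009, "wx": 0, "wy": 0, "wz": 0, "claw": -1},
    {"dx": 0.002, "dy": 0, "dz": -0.012, "wx": 0, "wy": 0, "wz": 0, "claw": -1},
    {"dx": 0.002, "dy": 0, "dz": -0.015, "wx": 0, "wy": 0, "wz": 0, "claw": -1},
    {"dx": 0.003, "dy": 0, "dz": -0.018, "wx": 0, "wy": 0, "wz": 0, "claw": -1},
    {"dx": 0.003, "dy": 0, "dz": -0.021, "wx": 0, "wy": 0, "wz": 0, "claw": -1},
    {"dx": 0.004, "dy": 0, "dz": -0.024, "wx": 0, "wy": 0, "wz": 0, "claw": -1},
    {"dx": 0.004, "dy": 0, "dz": -0.027, "wx": 0, "wy": 0, "wz": 0, "claw": -1},
    {"dx": 0.005, "dy": 0, "dz": -0.03, "wx": 0, "wy": 0, "wz": 0, "claw": -1},
    {"dx": 0.005, "dy": 0, "dz": -0.033, "wx": 0, "wy": 0, "wz": 0, "claw": -1},
    {"dx": 0.006, "dy": 0, "dz": -0.036, "wx": 0, "wy": 0, "wz": 0, "claw": -1},
    {"dx": 0.006, "dy": 0, "dz": -0.039, "wx": 0, "wy": 0, "wz": 0, "claw": -1},
    {"dx": 0.006, "dy": 0, "dz": -0.042, "wx": 0, "wy": 0, "wz": 0, "claw": -1},
    {"dx": 0.006, "dy": 0, "dz": -0.045, "wx": 0, "wy": 0, "wz": 0, "claw": -1},
    {"dx": 0.006, "dy": 0, "dz": -0.048, "wx": 0, "wy": 0, "wz": 0, "claw": -1},
    {"dx": 0.006, "dy": 0, "dz": -0.051, "wx": 0, "wy": 0, "wz": 0, "claw": -1},
    {"dx": 0.006, "dy": 0, "dz": -0.054, "wx": 0, "wy": 0, "wz": 0, "claw": -1},
    {"dx": 0.006, "dy": 0, "dz": -0.057, "wx": 0, "wy": 0, "wz": 0, "claw": -1},
    {"dx": 0.006, "dy": 0, "dz": -0.06, "wx": 0, "wy": 0, "wz": 0, "claw": -1},
  ],
)

```text
time: 10.83
tcp_pos: [477.9, -203.5, 241.6]
orientation: [-3.141, 0.001, 0.287]
contact_force: [-0.7, 0.3, 0.5]
grip_width: 0.5
```

>>> send_rows(
  steps=[
    {"dx": 0, "dy": 0, "dz": -0.005, "wx": 0, "wy": 0, "wz": 0, "claw": -1},
    {"dx": 0, "dy": 0, "dz": -0.02, "wx": 0, "wy": 0, "wz": 0, "claw": -1},
    {"dx": 0, "dy": 0, "dz": -0.04, "wx": 0, "wy": 0, "wz": 0, "claw": -1},
    {"dx": 0, "dy": 0, "dz": -0.06, "wx": 0, "wy": 0, "wz": 0, "claw": -1},
    {"dx": 0, "dy": 0, "dz": -0.08, "wx": 0, "wy": 0, "wz": 0, "claw": -1},
    {"dx": 0, "dy": -0.03, "dz": -0.08, "wx": 0, "wy": 0, "wz": 0, "claw": -1},
    {"dx": 0, "dy": -0.06, "dz": -0.08, "wx": 0, "wy": 0, "wz": 0, "claw": -1},
    {"dx": 0, "dy": -0.1, "dz": -0.08, "wx": 0, "wy": 0, "wz": 0, "claw": -1},
    {"dx": 0, "dy": -0.14, "dz": -0.08, "wx": 0, "wy": 0, "wz": 0, "claw": -1},
    {"dx": 0, "dy": -0.18, "dz": -0.08, "wx": 0, "wy": 0, "wz": 0, "claw": -1},
    {"dx": 0, "dy": -0.22, "dz": -0.08, "wx": 0, "wy": 0, "wz": 0, "claw": -1},
    {"dx": 0, "dy": -0.26, "dz": -0.08, "wx": 0, "wy": 0, "wz": 0, "claw": -1},
    {"dx": 0, "dy": -0.3, "dz": -0.08, "wx": 0, "wy": 0, "wz": 0, "claw": -1},
    {"dx": 0, "dy": -0.3, "dz": -0.08, "wx": 0, "wy": 0, "wz": 0, "claw": -1},
    {"dx": 0, "dy": -0.3, "dz": -0.08, "wx": 0, "wy": 0, "wz": 0, "claw": -1},
    {"dx": 0, "dy": -0.3, "dz": -0.08, "wx": 0, "wy": 0, "wz": 0, "claw": -1},
  ],
)

```text
time: 12.17
tcp_pos: [393.2, 84.4, 321.8]
orientation: [3.142, -0.0, 0.289]
contact_force: [-0.5, -0.4, 0.8]
grip_width: 0.4
```

```bash
python3 - <<'E'
from h import *
np.set_printoptions(precision=1,suppress=True)
print(ctrl.observe()["tcp_pos"])
im=[]
for n in("side","top"):
    c=ctrl.read_camera(n); P,u,v=cloud(c); C=c["color"][v,u].astype(int); d=P-O; f=np.c_[d@EX,d@EY,P[:,2]]
    g=(C[:,1]>C[:,2]+12)&(C[:,1]>C[:,0]+5)&(abs(f[:,1])<26)&(f[:,0]<0)&(f[:,0]>-150)&(f[:,2]>35)
    print(n,np.histogram(f[g,0],np.arange(-150,1,10))[0])
    k=(C.max(1)<70)&(abs(f[:,0]-163)<40)&(abs(f[:,1]-60)<45)&(f[:,2]>150)&(f[:,2]<230)
    print("pad",k.sum(),np.median(f[k],0))
    for q in("jar","cup","slab"):
        for r in ctrl.look_for(q,n)[:1]: print(q,round(r["p"],2),w(c,r["at"]))
    im.append(c["color"])
cv2.imwrite("pics/end.png",np.hstack([cv2.resize(im[1][140:380,250:490],(400,400)),cv2.resize(im[0][130:370,200:440],(400,400))]))
E
```

```text
[393.2  84.4 321.8]
side [ 0  0 40 75 65  8 50 84 86  1  0  0  0  0  0]
pad 59 [159.4  91.  191.8]
jar 0.72 [539.5 -12.3  84. ]
cup 0.64 [674.5  37.3  58.6]
slab 0.61 [ 729.6 -195.4   19. ]
top [  0  26  90 115  64  37 105 116  59   0   0   0   0   0   0]
pad 1461 [161.7  59.2 198.9]
jar 0.91 [536.3  -0.2  86.3]
cup 0.9 [687.   59.6  40.7]
slab 0.63 [ 737.1 -184.    18.9]
```

View pics/end.png

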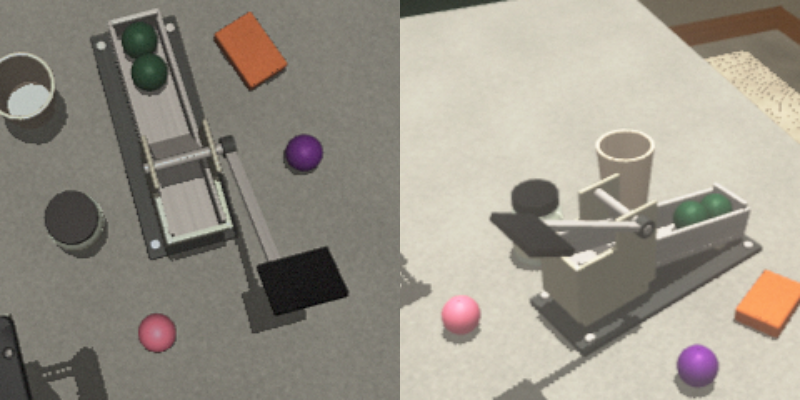

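The pictures show the lid shut, the lever up and both balls at the end stop (top crop px (140,40) and (150,72)). Jar, cup and slab are unmoved, and the arm is clear.

```bash
python3 -c "
from station import ctrl
print(ctrl.hand_in())"
```

```text
the job is handed in; nothing more can be done
None
```

I pressed the lever down to its hard stop with the closed fingertips, and both green balls rolled out into the open end of the gutter. I held it for about 1.5 s, let it up slowly under the fingers at 36–72 mm/s, moved clear and handed the job in just after 12 s. The interface gave no verdict.

Final checks:
- **Lid:** it is shut. The lever pad is back at 198.9 mm, the same height as at the start (199.0 mm). I had no direct joint reading, so this is the evidence that the angle is near zero.
- **Hard stop:** the force rose from about 5 N to 11.7 N at the bottom, which is how I judged the lever fully down.
- **Balls:** they rest at about x = -120 and -78 mm, and their position did not change between the two looks.
- **Jar, cup and slab:** the detections agree with the start to within about 5 mm, which is detector noise. In the picture they stand where they were.
- **Arm:** it is clear of everything, with no contact above sensor noise.

Two things did not go cleanly. The first move call was refused because it lacked some of the required keys; nothing moved, and I resent it. In the last check the side camera put the pad about 30 mm off in y and 7 mm low, but it saw only 59 pixels of it, against 1461 from the top camera.

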